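# Seat a spring-loaded reference probe in the marked well of a dry-block heater

## Task

The cold dry-block heater is to be checked: take the blue-handled reference probe out of its stand and lower it into the well with the orange sleeve until you feel its tip meet the bottom, whose depth differs from time to time. Then press on gently until the sprung stem has gone about half way into the handle, never all the way to its inner stop, and finish while still holding the probe like that: upright, tip on the bottom, spring half in. Leave everything else on the bench where it is.

Things in the scene. Friction and masses are not known exactly. Their poses are not given: they have to be found in the camera images.
- probe: spring-loaded reference probe, 130 g (varies by a third), upright in its stand at the start. Origin: centre of the underside of the handle's shoulder, z up along the handle. Blue handle with black rings: shoulder 29 mm wide, 5 mm thick; round grip 24 mm wide from 9 to 70 mm above the origin; head 26 mm wide up to 88 mm, a display on top. Pinch the grip from above, any yaw, with 30 N or more
- probe_tip (a point): the end of the probe's round steel stem (10 mm wide, bevelled tip), 76 mm below the probe's origin when the spring is out
- stem (a joint): how far the sprung stem is pushed up into the handle, m: 0 = fully out (as it hangs in the stand), 0.016 = against its inner stop. Spring: about 0.9 N to start it moving, then 0.6 N more per mm, so about 5.7 N half way in (0.008) and 10.5 N at the stop
- stand: fixed grey stand: a round foot 90 mm wide, 10 mm tall, and a tube 32 mm in diameter, 106 mm tall in all. Origin: centre of its underside. The probe hangs in the tube's 23 mm bore with its shoulder resting on the tube's end, so lifting it 80 mm brings the tip out
- stand_mouth (a point): centre of the stand's mouth, at the top of the tube
- heater: fixed white dry-block heater, 194 mm deep, 134 mm wide. Origin: on the worktop under the centre of its metal block; the sloping control panel lies on its -x side (toward the robot). Housing 80 mm tall, the square metal block (96 mm) 86 mm tall, with four wells in a square of 44 mm pitch
- sleeve_orange: the orange well sleeve, in any one of the heater's four places (the other three are bare metal). Origin: centre of its rim, 90 mm above the worktop, 4 mm above the metal block; z up. Flange 32 mm wide; mouth 24 mm wide, narrowing within 6 mm to a bore of 16 mm. The flat bottom lies 40 to 60 mm below the rim, on spacers that cannot be seen: it must be felt
- calculator: pocket calculator, 118 x 68 x 14 mm; a bystander, leave it
- log_book: green log book lying flat, 136 x 210 x 8 mm; a bystander, leave it
- lab_timer: white digital timer lying on its back, 68 x 64 x 18 mm; a bystander, leave it
- petri_dish: closed petri dish, 83 wide, 17 tall mm; a bystander, leave it
- wipes_box: blue box of wipes, 85 x 115 x 88 mm; a bystander, leave it
- beaker: glass beaker with used tips, 60 wide, 65 tall mm; a bystander, leave it

How it is judged:
By the outcome, as a careful person would: the job done as asked, in the order asked, and still so for the second after the job is handed in, while the arm keeps its last pose, push and grip.
It also fails if it takes over 45 s, if anything falls off the work surface, if the arm or the gripper's body presses on something with over 40 N, if the wrist force passes 120 N, or if a joint passes its speed limit or range.

## Robot

A 6-joint arm with a two-finger parallel gripper is mounted at the origin on a cart in front of the work surface, level with it; the furniture and walls round the work are solid. World frame = base frame: x ahead of the robot, y to its left, z up, the work surface at z = 0. Lengths are in m, angles in degrees, forces in N, time in s.
With the tool pointing down it reaches from about 0.375 to 0.975 m from the base axis. Payload 3.8 kg.
Tool frame: the origin (TCP) lies at the very end of the fingers, on their centre line; the grasp point (between the pads) lies 19 mm behind it; y points along the fingers, x is the direction in which the jaws open and shut, and the axes are right-handed (so a half turn about y gives the same grasp; the last joint's range is limited). The gripper opens to 85 mm and grips with 20 to 120 N. Pads are 22 mm wide; open, the fingers measure 114 mm over their backs; the gripper's body (76 mm by 85 mm) begins 54 mm behind the grasp point. The pads swing forward as they close: fully open they stand 13 mm farther back than shut.
Start: joints at [-68.978, 15.12, 91.902, -0, 72.978, -2.114], TCP at [0.265, -0.621, 0.196] pointing down, gripper open.
Joint ranges: [-150.88, 150.88], [-54.13, 125.18], [17.81, 147.31], [-75.09, 255.09], [0, 152.58], [-146.25, 146.25]. Speed limits (degrees/s): [147.25, 147.25, 180, 180, 180, 180].

## Interface

Orientations are given as [roll, pitch, yaw] about the fixed x, y, z axes, in that order (R = Rz(yaw) Ry(pitch) Rx(roll)).
In Python, from workcell import bot gives the robot as it stands. The module is installed in compiled form; this text tells all that it offers.
- The arm moves only by the tool send_rows, never from a script. Its argument "plan" is one flat list of numbers, 7 for each row, row after row: the closure, from 0 (fully open) to 1 (shut), then the shift along the world's x, y, z in cm, then the turn, a rotation vector about the world's x, y, z in degrees. A call has 1 to 10 rows; each row is the pose to reach, as a shift and turn from the pose commanded when the call began; what a row does not reach only later rows make up. A row lasts 1/8 s, in which the tool goes at most 62.5 mm and 10.7 degrees, less where a joint would pass 70% of its speed; a pose out of reach is approached as far as the arm can. A call with a gripper value outside its range is refused whole. The fingers move at their own pace and stop on an object; "grip_force" is the grip in N (left out, the last holds). Time passes only in rows, so rows that repeat a pose let the fingers close. It gives the time, the measured TCP pose, the force and the opening at its end, in the units of the state.
- bot.observe(): the state, without advancing time (a new reading comes with each control period).
- bot.grab_frame(name): name is "side" or "top" or "wrist"; returns (picture, depth): 480x640x3 uint8, red, green, blue; 480x640 float32, m along the optical axis (not along the pixel's ray), 0 where there is no reading.
- bot.get_calibration(name): a dict with "vfov" (degrees; the focal length in pixels is half the picture's height over the tangent of half this angle, whatever the lens; pixels are square), "cx", "cy" (the principal point, pixels), "R" (3x3) and "t" (3): a world point X has camera coordinates R X + t. Camera axes: x right, y down, z forward; pixel columns grow to the right and rows downward; lengths in m; the calibration is good to about 2 mm. A picture is of the moment at which its call begins: read the wrist's pose just before it. get_calibration takes no time and is no camera call; for the wrist camera it gives the pose at the moment of the call.
- bot.hand_in(): hands the job in, once; it reports no verdict.
The state is a dict: "time": time; "joint_pos": joint angles; "qvel": joint speeds; "tau": joint torques, N m; "tcp_pos": TCP position; "tool_rot": TCP orientation; "force": force on the tool from outside, world axes, zero at the start; "moment": the same for the moment, N m; "opening": finger opening in m.
Only numpy, scipy, OpenCV 4.12 (cv2) and the standard library are available. Lean on these libraries where they do the work, as an engineer would, in place of code of your own. Each camera call takes 0.05 s, during which the arm holds its last target. There are 200 camera calls.

## Working session

There is one attempt and no reset: what is moved stays moved. The work goes in short steps, Python scripts to look and compute and a tool call to move; the robot and the scene stay as the last step left them, time stands still between calls to the robot, and variables do not carry over. Pictures are saved under pics/ and viewed, about 8 in all and at most 12, crops included, and the job is handed in when it is done.

Besides the shell and the picture viewer there is one more tool, called after "Request:" by a JSON object that holds its "api" and its "payload". send_rows: Moves the arm, as the interface text tells. Its arguments: {"type":"object","properties":{"plan":{"type":"array","items":{"type":"number"}},"grip_force":{"type":"number"}},"required":["plan"]}

```bash
mkdir -p pics; cat > h.py <<'E'
import numpy as np, cv2
from workcell import bot
def grab(n,fn=None):
    c=bot.get_calibration(n); p,d=bot.grab_frame(n)
    if fn: cv2.imwrite('pics/'+fn,p[:,:,::-1])
    f=240/np.tan(np.radians(c['vfov'])/2)
    return p,d,c,f
def ray(c,f,u,v,z):
    R=np.array(c['R']);t=np.array(c['t']);o=-R.T@t
    r=R.T@np.array([(u-c['cx'])/f,(v-c['cy'])/f,1]); return o+r*(z-o[2])/r[2]
def cloud(d,c,f):
    v,u=np.mgrid[:480,:640]; P=np.stack([(u-c['cx'])/f*d,(v-c['cy'])/f*d,d],-1)
    return (P-np.array(c['t']))@np.array(c['R'])
E
python3 - <<'E'
from h import *
s=bot.observe();print(s)
for n in ['top','side']:
    p,d,c,f=grab(n,n+'.png'); print(n,c,f)
    np.savez(n,p=p,d=d)
E
```

```text
{'time': 0.0, 'joint_pos': array([-6.89783868e+01,  1.51694552e+01,  9.19827255e+01,  8.50181909e-04,
        7.29762693e+01, -2.11448105e+00]), 'qvel': array([ 0.1050293 , -0.04689252,  0.05751168,  0.02432178, -0.04241437,
       -0.0404981 ]), 'tau': array([-1.04921695e-03, -5.15119851e+01, -3.67309570e+01, -2.56752332e-05,
        1.31494371e-02, -2.39097591e-05]), 'tcp_pos': array([ 0.26492606, -0.61995   ,  0.19444475]), 'tool_rot': array([-89.99444884,   0.1283326 , -66.86414932]), 'force': array([-0.07205029,  0.16198661, -0.59947506]), 'moment': array([ 0.02234213, -0.01928866, -0.04047376]), 'opening': 0.08559884521888203}
top {'vfov': 55.324971115582066, 'cx': 323.4719541984938, 'cy': 235.9012436659453, 'R': array([[ 0.00793295, -0.99990864, -0.01094397],
       [-0.99881828, -0.00739857, -0.04803437],
       [ 0.04794901,  0.01131209, -0.99878573]]), 't': array([0.12745942, 0.5300751 , 1.37995278])} 457.86078280197717
side {'vfov': 52.32450727828368, 'cx': 313.49202107923196, 'cy': 240.07014978048971, 'R': array([[-0.90239128, -0.43067565, -0.01443791],
       [-0.17053931,  0.38769805, -0.90587337],
       [ 0.39573516, -0.81499   , -0.42330247]]), 't': array([0.55338636, 0.11906205, 1.27473853])} 488.55662142069656
```

View pics/top.png

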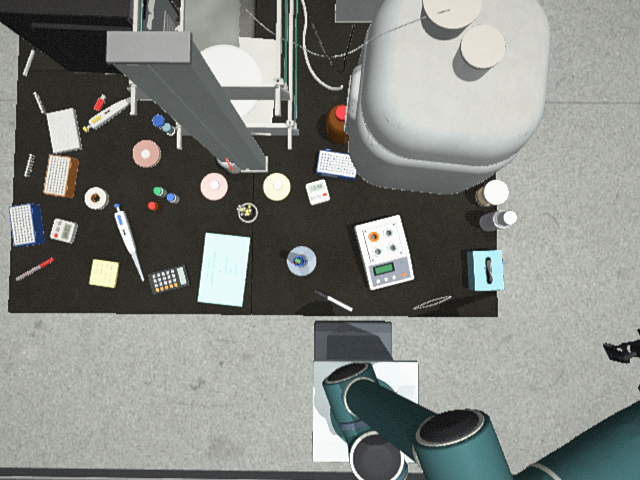

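View pics/side.png

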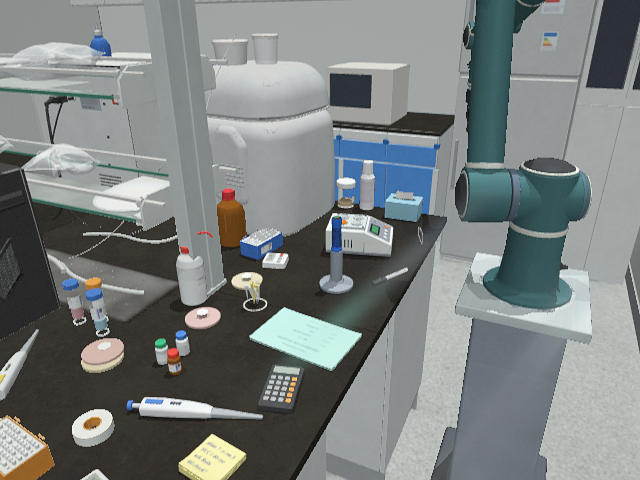

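The top view shows the probe and stand near (301,261) and the heater near (385,250), with the orange sleeve at (375,237). In the side view the probe is at (337,235) and the stand's foot at (337,285).

```bash
python3 - <<'E'
from h import *
from scipy.optimize import least_squares
K={}
for n in ['top','side']:
    z=np.load(n+'.npz');p,d=z['p'],z['d'];c=bot.get_calibration(n);f=240/np.tan(np.radians(c['vfov'])/2)
    h=cv2.cvtColor(p,cv2.COLOR_RGB2HSV)
    def blob(m,box):
        mm=np.zeros_like(m);x0,y0,x1,y1=box;mm[y0:y1,x0:x1]=m[y0:y1,x0:x1];v,u=np.nonzero(mm);return u,v
    org=(h[...,0]>5)&(h[...,0]<22)&(h[...,1]>140)&(h[...,2]>120)
    blu=(h[...,0]>105)&(h[...,0]<125)&(h[...,1]>130)
    P=cloud(d,c,f)
    if n=='top':
        u,v=blob(org,(350,215,420,295));print('orange',len(u),(u.min()+u.max())/2,(v.min()+v.max())/2,u.mean(),v.mean(),ray(c,f,(u.min()+u.max())/2,(v.min()+v.max())/2,.09), P[v,u].mean(0))
        u,v=blob(blu,(270,230,330,295));print('blue',len(u),u.min(),u.max(),v.min(),v.max(),P[v,u][:, :].min(0),P[v,u].max(0))
        q=P[v,u];q=q[q[:,2]>.18];print('top pts',len(q),np.median(q,0))
        # heater top points
        Q=P[215:295,350:420].reshape(-1,3);Q=Q[(abs(Q[:,2]-.083)<.008)];
        r=cv2.minAreaRect((Q[:,:2]*1000).astype(np.float32));print('heater',len(Q),r)
    else:
        u,v=blob(blu,(315,200,360,270));q=P[v,u];print('blue side',len(u),u.min(),u.max(),v.min(),v.max(),np.median(q,0))
        for vv in range(v.min(),v.max()+1,5):
            uu=u[v==vv]; print(vv,uu.min(),uu.max(),np.round(P[vv,int(uu.mean())],4))
        u,v=blob(org,(320,205,400,260));print('orange side',len(u),u.mean(),v.mean(),P[v,u].mean(0) if len(u) else 0, ray(c,f,u.mean(),v.mean(),.09))
# crop for view
t=cv2.imread('pics/top.png')[205:305,265:425];s=cv2.imread('pics/side.png')[200:300,300:460]
cv2.imwrite('pics/crop.png',cv2.resize(np.vstack([t,s[:50]]),None,fx=4,fy=4,interpolation=cv2.INTER_CUBIC))
E
```

```text
orange 60 386.5 253.5 377.1 240.61666666666667 [ 0.4762459  -0.05040403  0.09      ] [ 0.51131067 -0.02012922  0.12552382]
blue 43 293 304 256 265 [0.4417462  0.11575942 0.11002696] [0.46669554 0.20945964 1.40513388]
top pts 27 [0.45619727 0.19363408 0.19563033]
heater 1781 ((505.6322021484375, -41.19773864746094), (142.65615844726562, 133.50192260742188), 14.836444854736328)
blue side 332 331 359 200 251 [0.4488001  0.20793488 0.14808012]
200 335 359 [ 0.6417 -0.3675  0.0182]Traceback (most recent call last):
  File "<stdin>", line 22, in <module>
    return umr_minimum(a, axis, None, out, keepdims, initial, where)
ValueError: zero-size array to reduction operation minimum which has no identity
```

```bash
python3 - <<'E'
from h import *
z=np.load('side.npz');p,d=z['p'],z['d'];c=bot.get_calibration('side');f=240/np.tan(np.radians(c['vfov'])/2)
h=cv2.cvtColor(p,cv2.COLOR_RGB2HSV);P=cloud(d,c,f)
blu=(h[...,0]>105)&(h[...,0]<125)&(h[...,1]>130)
for vv in range(214,252,5):
    uu=np.nonzero(blu[vv,320:350])[0]+320
    if len(uu):print(vv,uu.min(),uu.max(),np.round(P[vv,int(uu.mean())],4))
z=np.load('top.npz');p,d=z['p'],z['d'];c=bot.get_calibration('top');f=240/np.tan(np.radians(c['vfov'])/2)
h=cv2.cvtColor(p,cv2.COLOR_RGB2HSV)
m=((h[...,0]<22)&(h[...,1]>140)&(h[...,2]>100)).astype(np.uint8);n,l,st,ce=cv2.connectedComponentsWithStats(m[215:260,360:395])
for i in range(1,n): print(st[i],ce[i]+[360,215],ray(c,f,*(ce[i]+[360,215]),.09))
print('probe top',ray(c,f,298.5,260.5,.194))
c=bot.get_calibration('wrist');R=np.array(c['R']);print(c,-R.T@np.array(c['t']))
t=cv2.imread('pics/top.png')[205:305,265:425];s=cv2.imread('pics/side.png')[205:255,300:460]
cv2.imwrite('pics/crop.png',cv2.resize(np.vstack([t,s]),None,fx=4,fy=4,interpolation=cv2.INTER_CUBIC))
E
```

```text
219 332 341 [0.4492 0.2089 0.1934]
224 332 340 [0.448  0.2114 0.1812]
229 332 340 [0.4477 0.212  0.1681]
234 332 340 [0.4471 0.2133 0.1552]
239 332 340 [0.4482 0.2105 0.1401]
244 332 340 [0.4477 0.2114 0.1267]
249 331 341 [0.4489 0.2085 0.1112]
[ 9 17 10  9 54] [373.7037037  236.14814815] [ 0.52576502 -0.01363702  0.09      ]
probe top [0.45483281 0.19496732 0.194     ]
{'vfov': 66.99577711131339, 'cx': 317.8125436741879, 'cy': 240.07604628360275, 'R': array([[ 0.39339673, -0.91936797, -0.00124232],
       [-0.87968574, -0.37680877,  0.2901175 ],
       [-0.26719285, -0.11303842, -0.95699023]]), 't': array([-0.67428211, -0.03692525,  0.37922591])} [ 0.33410421 -0.59096003  0.37279048]
```

View pics/crop.png

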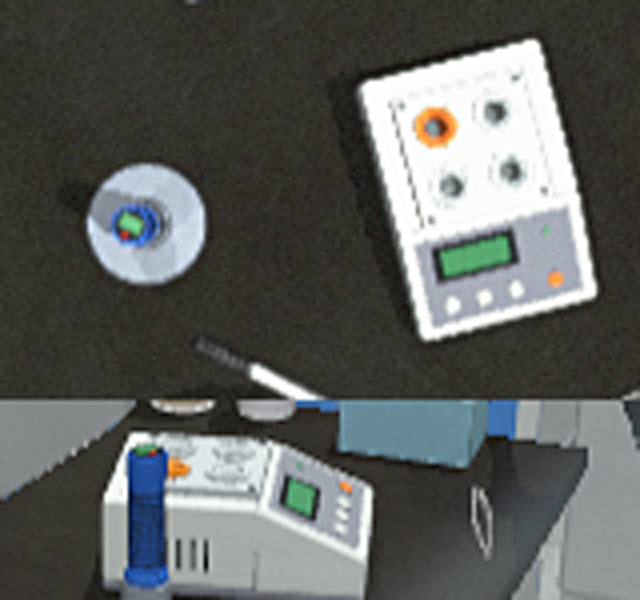

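The crop shows the sleeve at about (374,237) in the top view, so near (0.525,-0.014). The probe axis is near (0.453,0.199). I'll hover over the sleeve first for a close look.

Request:
{"api": "send_rows", "payload": {"plan": [0, 2.4, 5.6, 1, 0, 0, 8, 0, 4.8, 11.2, 2, 0, 0, 16, 0, 7.2, 16.8, 3, 0, 0, 24, 0, 9.6, 22.4, 4, 0, 0, 32, 0, 12, 28, 5, 0, 0, 40, 0, 14.4, 33.6, 6, 0, 0, 48, 0, 16.8, 39.2, 7, 0, 0, 56, 0, 19.2, 44.8, 7, 0, 0, 64, 0, 21.6, 50.4, 7, 0, 0, 72, 0, 24, 56, 7, 0, 0, 80]}}

```text
time: 1.35
tcp_pos: [0.5054, -0.0588, 0.2656]
tool_rot: [-90.0, -0.0, 13.4]
force: [1.7, -1.1, -0.4]
opening: 0.0855
```

Request:
{"api": "send_rows", "payload": {"plan": [0, 2, 4.7, 0, 0, 0, 0, 0, 2, 4.7, 0, 0, 0, 0, 0, 2, 4.7, 0, 0, 0, 0]}}

```text
time: 1.72
tcp_pos: [0.5247, -0.0139, 0.2652]
tool_rot: [-90.0, 0.1, 13.2]
force: [0.4, -0.2, 0.8]
opening: 0.0856
```

```bash
python3 - <<'E'
from h import *
p,d,c,f=grab('wrist','w1.png'); s=bot.observe();print(s['time'],s['tcp_pos'],s['tool_rot'],s['joint_pos'],s['force'])
h=cv2.cvtColor(p,cv2.COLOR_RGB2HSV)
m=((h[...,0]<22)&(h[...,1]>140)&(h[...,2]>100)).astype(np.uint8);n,l,st,ce=cv2.connectedComponentsWithStats(m)
for i in range(1,n):
  if st[i][4]>150:
    cs,_=cv2.findContours((l==i).astype(np.uint8),cv2.RETR_EXTERNAL,cv2.CHAIN_APPROX_NONE)
    e=cv2.fitEllipse(cs[0]);print(st[i],e,ray(c,f,*e[0],.09))
    P=cloud(d,c,f)[l==i];print(np.median(P,0))
E
```

```text
1.775 [ 0.52465205 -0.01451348  0.26536233] [-9.00196451e+01  6.42894489e-02  1.31088454e+01] [-4.27606883e+00 -3.34638164e+00  1.04857840e+02 -3.87283055e-02
  7.85440274e+01 -1.73772148e+01] [-0.34182856 -0.7187383  -0.15506702]
[304 194  29  29 464] ((318.0085144042969, 208.3555145263672), (27.927942276000977, 28.371551513671875), 72.59593963623047) [ 0.52590261 -0.01423631  0.09      ]
[ 0.52644997 -0.01527386  0.08844697]
```

View pics/w1.png

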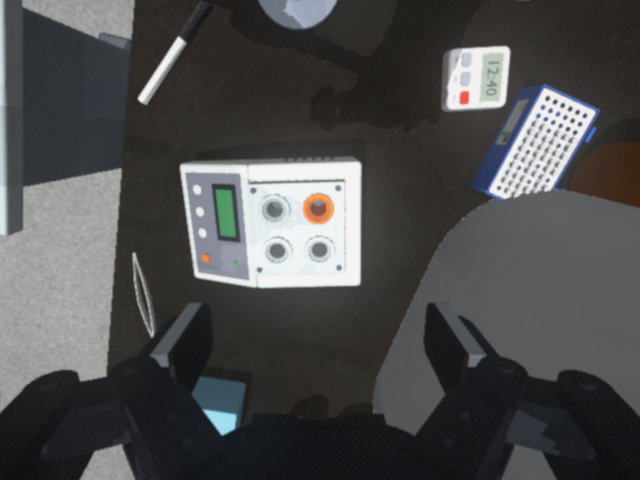

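The wrist view shows the orange sleeve at (318,208), which gives (0.526,-0.0143). Now I'll hover over the probe.

Request:
{"api": "send_rows", "payload": {"plan": [0, -1.8, 5.3, 0, 0, 0, 0, 0, -3.6, 10.6, 0, 0, 0, 0, 0, -5.4, 16, 0, 0, 0, 0, 0, -7.2, 21.3, 0, 0, 0, 0, 0, -7.2, 21.3, 0, 0, 0, 0]}}

```text
time: 2.4
tcp_pos: [0.4521, 0.2007, 0.2659]
tool_rot: [-90.0, -0.0, 13.3]
force: [0.1, -0.6, -0.5]
opening: 0.0852
```

```bash
python3 - <<'E'
from h import *
p,d,c,f=grab('wrist','w2.png'); s=bot.observe();print(s['time'],s['tcp_pos'],s['tool_rot'],s['force'])
h=cv2.cvtColor(p,cv2.COLOR_RGB2HSV);P=cloud(d,c,f)
m=((h[...,0]>105)&(h[...,0]<125)&(h[...,1]>130)).astype(np.uint8);n,l,st,ce=cv2.connectedComponentsWithStats(m)
for i in range(1,n):
  if st[i][4]>100: q=P[l==i];print(st[i],ce[i],np.median(q,0),q[:,2].max())
# top-of-head: all pixels with z in .187-.2
for lo,hi in [(.187,.202),(.006,.014)]:
  k=((P[...,2]>lo)&(P[...,2]<hi)&(d>0)&(np.hypot(P[...,0]-.453,P[...,1]-.199)<.06)).astype(np.uint8);Q=P[k>0]
  print(len(Q),Q.mean(0),Q.min(0),Q.max(0)); cs,_=cv2.findContours(k,cv2.RETR_EXTERNAL,cv2.CHAIN_APPROX_NONE)
  g=max(cs,key=len);e=cv2.fitEllipse(g);print(e,ray(c,f,*e[0],np.median(Q[:,2])))
E
```

```text
2.45 [0.45281996 0.19912728 0.26580736] [-9.00329222e+01 -6.20212317e-03  1.32180432e+01] [-1.21660604  0.03361392 -0.59046681]
[304 202  28  18 164] [317.18902439 207.78658537] [0.45060369 0.20713355 0.11338193] 0.4441488220035328
[299 217  38  44 582] [317.66838488 236.71993127] [0.45259352 0.2037375  0.19367191] 0.4441488220035328
[521 284  53  24 213] [545.01877934 293.77934272] [0.76017398 0.1476274  0.03136038] 0.4441488220035328
[479 319  29  26 186] [489.58602151 331.41397849] [0.71014488 0.07887361 0.02969219] 0.04675865337346529
1021 [0.45357496 0.19834852 0.19476106] [0.44092864 0.184312   0.18706697] [0.46652705 0.21021584 0.1979352 ]
((317.4066162109375, 241.2727508544922), (35.08037567138672, 35.593448638916016), 12.344659805297852) [0.45350651 0.19846721 0.19505103]
2278 [0.45169741 0.2055609  0.01185359] [0.40910746 0.15427299 0.00668337] [0.49873867 0.24142141 0.01399986]
((317.2369689941406, 197.1439971923828), (64.87387084960938, 67.26505279541016), 128.89495849609375) [0.45330837 0.19769878 0.011945  ]
```

View pics/w2.png

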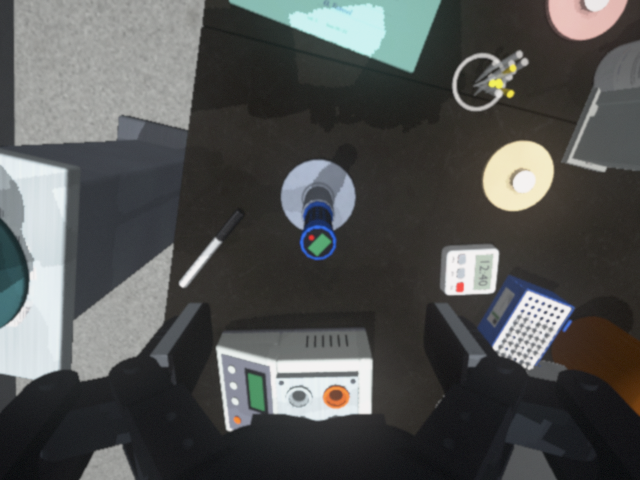

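The probe head is at (317,241), so its axis is at (0.4535,0.1983). Descend and grip.

Request:
{"api": "send_rows", "payload": {"plan": [0, 0.05, -0.07, -4, 0, 0, 0, 0, 0.05, -0.07, -8, 0, 0, 0, 0, 0.05, -0.07, -11, 0, 0, 0, 0, 0.05, -0.07, -13.6, 0, 0, 0, 0, 0.05, -0.07, -13.6, 0, 0, 0, 1, 0.05, -0.07, -13.6, 0, 0, 0, 1, 0.05, -0.07, -13.6, 0, 0, 0, 1, 0.05, -0.07, -13.6, 0, 0, 0, 1, 0.05, -0.07, -13.6, 0, 0, 0, 1, 0.05, -0.07, -13.6, 0, 0, 0], "grip_force": 60}}

```text
time: 3.7
tcp_pos: [0.4542, 0.1989, 0.131]
tool_rot: [-90.0, -0.1, 13.2]
force: [-1.9, -1.3, 5.8]
opening: 0.0241
```

Request:
{"api": "send_rows", "payload": {"plan": [1, 0, 0, 0, 0, 0, 0, 1, 0, 0, 0, 0, 0, 0, 1, 0, 0, 0, 0, 0, 0]}}

```text
time: 4.08
tcp_pos: [0.4542, 0.1989, 0.131]
tool_rot: [-90.0, -0.1, 13.2]
force: [-1.5, -0.9, 7.0]
opening: 0.0241
```

Request:
{"api": "send_rows", "payload": {"plan": [1, 0, 0, 2, 0, 0, 0, 1, 0, 0, 4, 0, 0, 0, 1, 0, 0, 7, 0, 0, 0, 1, 0, 0, 10.5, 0, 0, 0, 1, 0, 0, 10.5, 0, 0, 0, 1, 0, 0, 10.5, 0, 0, 0, 1, 0, 0, 10.5, 0, 0, 0]}}

```text
time: 4.95
tcp_pos: [0.4525, 0.1982, 0.2327]
tool_rot: [-90.0, 0.2, 13.1]
force: [-0.4, -0.3, -1.5]
opening: 0.0245
```

```bash
python3 - <<'E'
from h import *
p,d,c,f=grab('side','s2.png'); s=bot.observe();print(s['time'],s['tcp_pos'],s['tool_rot'],s['force'],s['moment'],s['opening'])
cv2.imwrite('pics/s2c.png',cv2.resize(cv2.imread('pics/s2.png')[150:300,270:430],None,fx=4,fy=4,interpolation=cv2.INTER_CUBIC))
E
```

```text
5.0 [0.45259112 0.19820604 0.23282401] [-90.02601047   0.18739958  13.13971688] [ 0.2071774  -0.76631692 -2.08492838] [-0.01227862 -0.00757338  0.01849678] 0.02410817492467132
```

View pics/s2c.png

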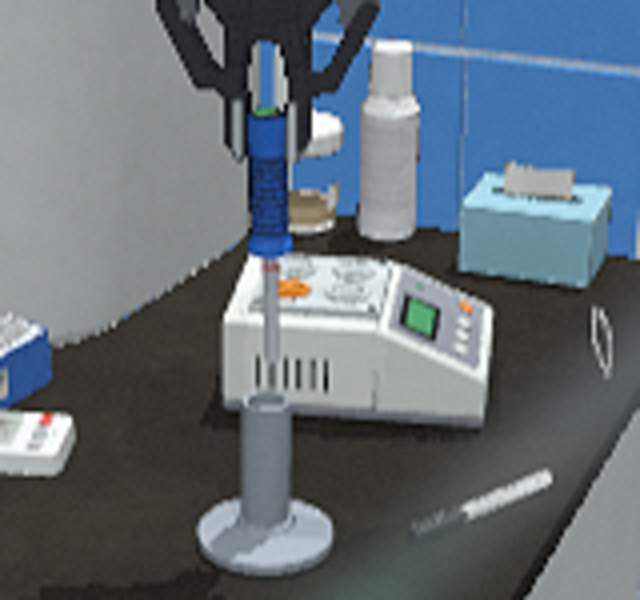

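The lifted probe hangs clear: its tip is at about (338,240) and its shoulder at about (337,212) in full-frame pixels. The fingertips look high on the handle, so I'll check for slip.

```bash
python3 - <<'E'
from h import *
c=bot.get_calibration('side');f=240/np.tan(np.radians(c['vfov'])/2)
R=np.array(c['R']);t=np.array(c['t'])
x=np.array([.4527,.1983])
for z in (.106,.13,.135,.14,.15,.16,.211,.2327,.3):
    q=R@[*x,z]+t;print(z,c['cx']+f*q[0]/q[2],c['cy']+f*q[1]/q[2])
p=cv2.imread('pics/s2.png')
h=cv2.cvtColor(p,cv2.COLOR_BGR2HSV);m=(h[...,0]>105)&(h[...,0]<125)&(h[...,1]>170)
for v in range(172,218,2):
    u=np.nonzero(m[v,328:350])[0]+328
    if len(u):print(v,u.min(),u.max(),u.mean())
g=p[:,:,::-1].astype(int)
for v in range(212,256,2): print(v,g[v,332:345].sum(1)//3)
E
```

```text
0.106 336.1848693999957 248.96739195162
0.13 336.2343767894122 240.45550262714218
0.135 336.2447933386061 238.66456767931658
0.14 336.25524564858347 236.8674843194158
0.15 336.27625829004256 233.2547452793808
0.16 336.29741620487323 229.61702914249565
0.211 336.40763775438 210.66645142809034
0.2327 336.4557449244115 202.3953041943398
0.3 336.60976728869514 175.9139781997823
180 332 340 336.0
182 332 340 336.0
184 332 340 336.0
186 332 340 336.0
188 332 340 336.0
190 332 340 334.8
192 332 341 337.6
194 332 343 337.75
196 333 343 336.875
198 332 341 336.5
200 333 340 336.5
202 333 341 336.625
204 333 341 337.0
206 333 341 337.125
208 333 341 336.85714285714283
210 332 342 337.0
212 332 342 337.0
212 [ 76  91 100 104 108 101  99  95  92 105  87  48  50]
214 [227 216 212 155 105 113 113 156 196 183 186 169 172]
216 [254 249 253 177  98 129 108 110 207 228 213 216 212]
218 [247 248 252 198 126 147 148 142 202 195 173 191 172]
220 [248 249 236 207 127 145 147 127 154 156 162 158 155]
222 [244 233 223 198 124 146 148 138 144 135 133 138 139]
224 [235 198 174 151 133 152 149 141 174 179 181 
[... 178 characters left out ...]
249]
232 [171 171 171 173 131 150 154 142 172 169 171 172 176]
234 [173 173 173 175 131 150 155 140 175 173 173 172 173]
236 [173 171 174 176 130 149 154 143 176 172 172 172 173]
238 [174 175 149 178 131 148 155 145 176 162 174 175 173]
240 [174 178  54 180 165 144 142 166 177  55 179 178  49]
242 [173 179  54 179 177 101 103 177 179  55 180 180  54]
244 [173 176  55 178 179 102 102 178 178  54 179 181  53]
246 [171 174 102 177 174 118 114 176 176  75 177 177  53]
248 [175 182 147 135 128 128 136 156 161 175 172 173 172]
250 [100 109 116 115 116 117 113 109 114 167 160 156 156]
252 [119 134 130 162 165 163 165 166 149 107 102  99 102]
254 [113 117 121 121 120 121 122 120 118 113  86  15  22]
```

```bash
python3 - <<'E'
import cv2
a=cv2.resize(cv2.imread('pics/s2.png')[150:225,300:375],None,fx=8,fy=8,interpolation=cv2.INTER_NEAREST)
cv2.imwrite('pics/z.png',a)
E
```

```text
(no output)
```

View pics/z.png

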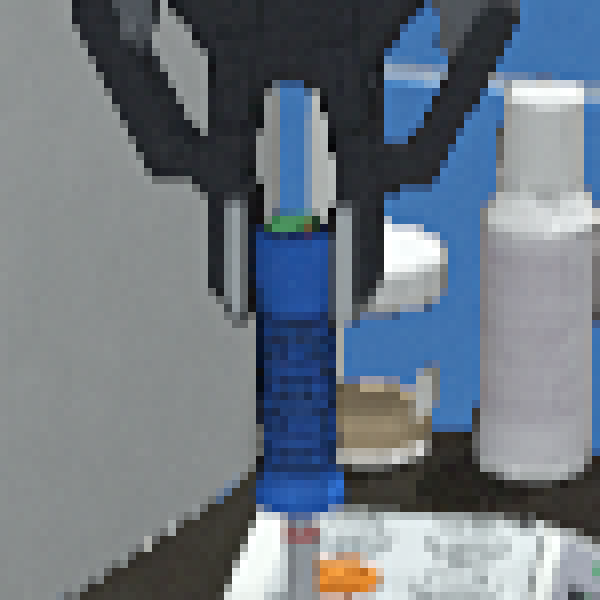

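```bash
python3 - <<'E'
from h import *
p,d,c,f=grab('side','s3.png');P=cloud(d,c,f);s=bot.observe();print(s['tcp_pos'],s['opening'],s['force'])
for v in range(170,218,3):
    print(v,[tuple(np.round(P[v,u]*1000).astype(int)) for u in (328,329,330,337,342,343,345)])
E
```

```text
[0.45278507 0.19824313 0.2331086 ] 0.024142184257124194 [ 0.1864621  -0.42853262 -1.58263296]
170 [(np.int64(468), np.int64(214), np.int64(317)), (np.int64(466), np.int64(213), np.int64(317)), (np.int64(463), np.int64(213), np.int64(318)), (np.int64(1279), np.int64(-1759), np.int64(-331)), (np.int64(435), np.int64(208), np.int64(319)), (np.int64(432), np.int64(209), np.int64(320)), (np.int64(426), np.int64(212), np.int64(322))]
173 [(np.int64(466), np.int64(219), np.int64(311)), (np.int64(467), np.int64(212), np.int64(309)), (np.int64(465), np.int64(210), np.int64(309)), (np.int64(1267), np.int64(-1732), np.int64(-343)), (np.int64(434), np.int64(210), np.int64(313)), (np.int64(432), np.int64(209), np.int64(313)), (np.int64(428), np.int64(205), np.int64(312))]
176 [(np.int64(469), np.int64(212), np.int64(302)), (np.int64(465), np.int64(214), np.int64(303)), (np.int64(463), np.int64(213), np.int64(303)), (np.int64(1281), np.int64(-1764), np.int64(-376)), (np.int64(436), np.int64(206), np.int64(304)), (np.int64(435), np.int64(203), np.int64(303)), (np.int64(429), np.int64(204), np.int64
[... 3682 characters left out ...]
40), np.int64(-324), np.int64(-2))]
212 [(np.int64(690), np.int64(-283), np.int64(-6)), (np.int64(684), np.int64(-280), np.int64(-5)), (np.int64(678), np.int64(-274), np.int64(-1)), (np.int64(448), np.int64(207), np.int64(211)), (np.int64(439), np.int64(195), np.int64(208)), (np.int64(635), np.int64(-293), np.int64(-2)), (np.int64(628), np.int64(-294), np.int64(-1))]
215 [(np.int64(674), np.int64(-248), np.int64(-3)), (np.int64(671), np.int64(-250), np.int64(-3)), (np.int64(669), np.int64(-253), np.int64(-4)), (np.int64(449), np.int64(203), np.int64(202)), (np.int64(545), np.int64(-63), np.int64(87)), (np.int64(542), np.int64(-65), np.int64(87)), (np.int64(538), np.int64(-72), np.int64(85))]
```

The zoom shows the fingers ending at about z=0.27 on the handle's head, roughly 36 mm above the reported TCP. The probe also looks slightly tilted. I'll measure the tilt at sub-pixel level before deciding whether to regrasp.

```bash
python3 - <<'E'
from h import *
from scipy.ndimage import gaussian_filter1d
def blue_c(img,rows):
    g=img.astype(float); b=np.clip(g[...,0]-g[...,2]-30,0,None)  # BGR
    out=[]
    for v in rows:
        w=b[v,326:348].copy(); w=np.minimum(w,60); out.append((np.arange(326,348)*w).sum()/w.sum())
    return np.array(out)
a=cv2.imread('pics/side.png');b=cv2.imread('pics/s3.png')
r0=range(226,250);print('stand',np.polyfit(r0,blue_c(a,r0),1),blue_c(a,r0).mean())
r1=range(197,213);x=blue_c(b,r1);print('now',np.round(x,1),np.polyfit(r1,x,1))
# stem: weights darkness vs light bg, rows 231-239
g=cv2.cvtColor(b,cv2.COLOR_BGR2GRAY).astype(float)
for v in range(230,240):
    w=np.clip(g[v,334:342].max()-10-g[v,334:342],0,None);w[w>60]=0 if 0 else 60;print(v,round((np.arange(334,342)*w).sum()/w.sum(),2),g[v,334:342].astype(int))
# tube
for im,n in((a,'a'),(b,'b')):
    gg=cv2.cvtColor(im,cv2.COLOR_BGR2GRAY).astype(int);print(n,gg[262,326:350],gg[270,326:350])
E
```

```text
stand [-6.28880319e-03  3.37665274e+02] 336.17168320853676
now [338.3 337.  337.1 336.7 337.6 337.1 337.  337.  336.6 337.1 336.9 337.3
 337.4 337.  336.7 336.7] [-3.87715190e-02  3.45011523e+02]
230 337.19 [240 213 133 149 151 167 253 250]
231 337.03 [198 174 132 149 151 152 219 218]
232 337.25 [173 161 132 149 150 142 173 169]
233 337.28 [176 177 133 149 152 145 175 175]
234 337.26 [174 177 131 150 152 145 176 174]
235 337.19 [176 176 130 150 152 147 176 173]
236 337.3 [175 177 130 149 153 142 178 173]
237 337.34 [176 177 129 150 153 139 178 175]
238 337.1 [152 180 130 150 152 139 178 163]
239 337.37 [ 83 182 142 152 155 149 179 116]
a [ 51  53  53  53  78 101 110 114 117 118 116 118 117 114 110 108  88  47
  48  47  50  49  49  51] [ 53  53  51  51  73 102 111 114 116 116 118 118 115 112 109 110  69  46
  53  50  50  49  47  49]
b [ 52  50  53  48  78 104 112 115 121 121 121 122 121 119 115 110  90  46
  53  51  48  50  47  53] [ 50  50  48  48  75 105 112 119 118 120 119 122 117 114 113 109  72  47
  54  53  50  52  52  52]
```

The tilt is only about 1°, with the tip about 2 mm toward -x, and the hold is firm. I'll compensate in translation and go above the sleeve.

Request:
{"api": "send_rows", "payload": {"plan": [1, 1.2, -3.3, 0, 0, 0, 0, 1, 3, -8.5, 0, 0, 0, 0, 1, 4.8, -13.6, 0, 0, 0, 0, 1, 6.4, -18.1, 0, 0, 0, 0, 1, 7.2, -20.4, 0, 0, 0, 0, 1, 7.5, -21.2, 0, 0, 0, 0, 1, 7.5, -21.2, 0, 0, 0, 0, 1, 7.5, -21.2, 0, 0, 0, 0, 1, 7.5, -21.2, 0, 0, 0, 0], "grip_force": 80}}

```text
time: 6.18
tcp_pos: [0.5285, -0.0124, 0.2348]
tool_rot: [-90.0, -0.0, 13.2]
force: [-0.1, 1.2, -2.5]
opening: 0.0239
```

```bash
python3 - <<'E'
from h import *
p,d,c,f=grab('side','s4.png'); s=bot.observe();print(s['time'],s['tcp_pos'],s['tool_rot'],s['force'],s['moment'],s['opening'])
R=np.array(c['R']);t=np.array(c['t'])
for X in ([.526,-.0143,.09],[.526,-.0143,.131],[.5285,-.014,.208],[.5285,-.014,.296]):
    q=R@X+t;print(X,c['cx']+f*q[0]/q[2],c['cy']+f*q[1]/q[2])
a=cv2.resize(cv2.imread('pics/s4.png')[150:240,310:400],None,fx=6,fy=6,interpolation=cv2.INTER_NEAREST)
cv2.imwrite('pics/z4.png',a)
E
```

```text
6.225 [ 0.52854161 -0.01249181  0.23486419] [-8.99938740e+01 -8.88260836e-03  1.32166061e+01] [ 0.56912453 -0.34878093 -1.91768208] [0.00897798 0.05781365 0.01375151] 0.02377869972417527
[0.526, -0.0143, 0.09] 341.53095422037035 220.71029203499882
[0.526, -0.0143, 0.131] 341.66814002939276 207.86794269520243
[0.5285, -0.014, 0.208] 341.09180937873197 182.81547875100543
[0.5285, -0.014, 0.296] 341.3891678744393 152.8307610952471
```

View pics/z4.png

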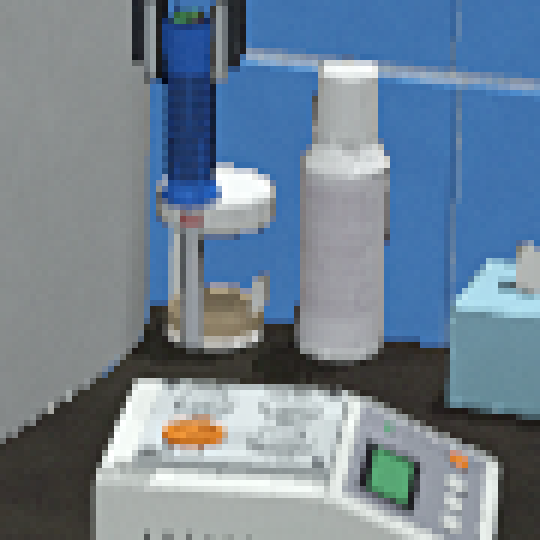

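The stem is at u≈341.9 and the sleeve centre at u≈342.2, so they are aligned laterally. I'll trim y by 1.5 mm and enter the mouth.

Request:
{"api": "send_rows", "payload": {"plan": [1, 0, -0.15, -1, 0, 0, 0, 1, 0, -0.15, -2.5, 0, 0, 0, 1, 0, -0.15, -4, 0, 0, 0, 1, 0, -0.15, -4.5, 0, 0, 0, 1, 0, -0.15, -5, 0, 0, 0, 1, 0, -0.15, -5.4, 0, 0, 0, 1, 0, -0.15, -5.4, 0, 0, 0, 1, 0, -0.15, -5.4, 0, 0, 0]}}

```text
time: 7.22
tcp_pos: [0.529, -0.0149, 0.1812]
tool_rot: [-90.0, -0.0, 13.1]
force: [0.3, -0.6, -0.5]
opening: 0.0241
```

```bash
python3 - <<'E'
from h import *
p,d,c,f=grab('side','s5.png'); s=bot.observe();print(s['time'],s['tcp_pos'],s['tool_rot'],s['force'],s['moment'],s['opening'])
P=cloud(d,c,f)
for v in (200,204,208,212,216): print(v,[tuple(int(k) for k in np.round(P[v,u]*1000)) for u in (341,342)])
a=cv2.resize(cv2.imread('pics/s5.png')[150:240,310:400],None,fx=6,fy=6,interpolation=cv2.INTER_NEAREST)
cv2.imwrite('pics/z5.png',a)
E
```

```text
7.275 [ 0.52904486 -0.0149288   0.18123614] [-9.00137419e+01 -4.51146715e-02  1.31363623e+01] [ 0.48090997  0.41985349 -1.6969417 ] [-0.00513923 -0.02023061  0.02450032] 0.024409387324364894
200 [(524, -4, 159), (521, -4, 160)]
204 [(528, -14, 143), (522, -6, 147)]
208 [(526, -9, 133), (525, -15, 130)]
212 [(527, -12, 119), (15, 1231, 655)]
216 [(527, -12, 106), (524, -12, 106)]
```

View pics/z5.png

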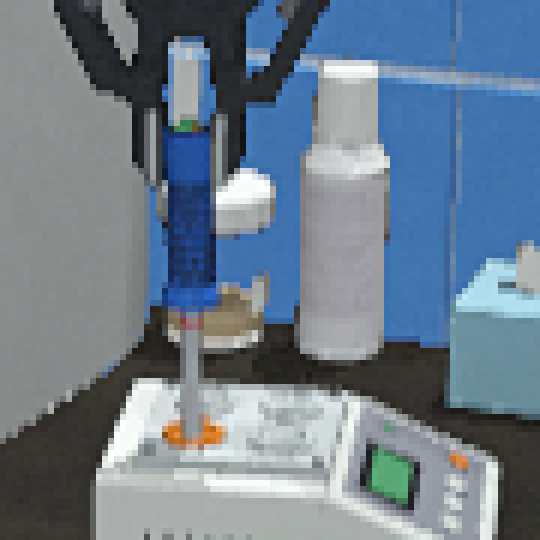

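The tip is inside the orange mouth at (342,223), with no contact force. Lower slowly to just above the shallowest possible bottom.

Request:
{"api": "send_rows", "payload": {"plan": [1, -0.1, 0, -0.3, 0, 0, 0, 1, -0.1, 0, -0.6, 0, 0, 0, 1, -0.1, 0, -0.9, 0, 0, 0, 1, -0.1, 0, -1.2, 0, 0, 0, 1, -0.1, 0, -1.5, 0, 0, 0, 1, -0.1, 0, -1.8, 0, 0, 0, 1, -0.1, 0, -2.1, 0, 0, 0, 1, -0.1, 0, -2.4, 0, 0, 0, 1, -0.1, 0, -2.4, 0, 0, 0]}}

```text
time: 8.4
tcp_pos: [0.5274, -0.0149, 0.1564]
tool_rot: [-90.0, 0.0, 13.1]
force: [0.4, 0.4, -0.8]
opening: 0.024
```

Request:
{"api": "send_rows", "payload": {"plan": [1, 0, 0, -0.2, 0, 0, 0, 1, 0, 0, -0.4, 0, 0, 0, 1, 0, 0, -0.4, 0, 0, 0]}}

```text
time: 8.78
tcp_pos: [0.5275, -0.0149, 0.1525]
tool_rot: [-90.0, 0.0, 13.1]
force: [0.1, 0.4, -1.9]
opening: 0.0239
```

```bash
python3 - <<'E'
from h import *
s=bot.observe();print(s['time'],s['tcp_pos'],s['tool_rot'],s['force'],s['moment'],s['opening'])
E
```

```text
8.775 [ 0.52750835 -0.01488756  0.15252485] [-8.99923234e+01  2.45184818e-02  1.31362498e+01] [ 0.10201607  0.38959759 -1.86610511] [0.03710879 0.02287148 0.01242655] 0.023922935672022142
```

Request:
{"api": "send_rows", "payload": {"plan": [1, 0, 0, -0.2, 0, 0, 0, 1, 0, 0, -0.4, 0, 0, 0, 1, 0, 0, -0.4, 0, 0, 0]}}

```text
time: 9.15
tcp_pos: [0.5275, -0.0149, 0.1485]
tool_rot: [-90.0, 0.0, 13.1]
force: [-0.0, 0.4, -1.1]
opening: 0.0241
```

Request:
{"api": "send_rows", "payload": {"plan": [1, 0, 0, -0.2, 0, 0, 0, 1, 0, 0, -0.4, 0, 0, 0, 1, 0, 0, -0.4, 0, 0, 0]}}

```text
time: 9.52
tcp_pos: [0.5275, -0.0149, 0.1445]
tool_rot: [-90.0, 0.0, 13.1]
force: [-0.9, -0.2, -2.7]
opening: 0.0241
```

Request:
{"api": "send_rows", "payload": {"plan": [1, 0, 0, -0.2, 0, 0, 0, 1, 0, 0, -0.3, 0, 0, 0, 1, 0, 0, -0.3, 0, 0, 0]}}

```text
time: 9.9
tcp_pos: [0.5276, -0.0149, 0.1416]
tool_rot: [-90.0, 0.0, 13.1]
force: [0.8, 1.0, -0.4]
opening: 0.0236
```

Request:
{"api": "send_rows", "payload": {"plan": [1, 0, 0, -0.2, 0, 0, 0, 1, 0, 0, -0.3, 0, 0, 0, 1, 0, 0, -0.3, 0, 0, 0]}}

```text
time: 10.28
tcp_pos: [0.5276, -0.0149, 0.1386]
tool_rot: [-90.0, 0.0, 13.1]
force: [-1.0, 0.9, -0.7]
opening: 0.0243
```

Request:
{"api": "send_rows", "payload": {"plan": [1, 0, 0, -0.2, 0, 0, 0, 1, 0, 0, -0.2, 0, 0, 0]}}

```text
time: 10.52
tcp_pos: [0.5275, -0.0149, 0.1366]
tool_rot: [-90.0, 0.0, 13.1]
force: [0.1, 0.1, -1.5]
opening: 0.024
```

Request:
{"api": "send_rows", "payload": {"plan": [1, 0, 0, 0, 0, 0, 0]}}

```text
time: 10.65
tcp_pos: [0.5277, -0.0149, 0.1368]
tool_rot: [-90.0, 0.0, 13.1]
force: [0.5, -0.0, -1.3]
opening: 0.0236
```

Request:
{"api": "send_rows", "payload": {"plan": [1, 0, 0, -0.2, 0, 0, 0, 1, 0, 0, -0.2, 0, 0, 0]}}

```text
time: 10.9
tcp_pos: [0.5275, -0.0149, 0.1345]
tool_rot: [-90.0, 0.0, 13.1]
force: [-0.0, 0.4, -1.7]
opening: 0.024
```

Request:
{"api": "send_rows", "payload": {"plan": [1, 0, 0, 0, 0, 0, 0]}}

```text
time: 11.02
tcp_pos: [0.5277, -0.0149, 0.1348]
tool_rot: [-90.0, -0.0, 13.1]
force: [-0.5, 0.6, -1.4]
opening: 0.0241
```

Request:
{"api": "send_rows", "payload": {"plan": [1, 0, 0, -0.2, 0, 0, 0, 1, 0, 0, -0.2, 0, 0, 0]}}

```text
time: 11.28
tcp_pos: [0.5279, -0.0149, 0.1329]
tool_rot: [-90.0, -0.0, 13.1]
force: [-0.7, -1.1, -0.5]
opening: 0.0238
```

Request:
{"api": "send_rows", "payload": {"plan": [1, 0, 0, -0.2, 0, 0, 0, 1, 0, 0, -0.2, 0, 0, 0]}}

```text
time: 11.52
tcp_pos: [0.528, -0.0149, 0.131]
tool_rot: [-90.0, -0.0, 13.1]
force: [0.0, 0.6, 0.9]
opening: 0.024
```

Request:
{"api": "send_rows", "payload": {"plan": [1, 0, 0, 0, 0, 0, 0]}}

```text
time: 11.65
tcp_pos: [0.5279, -0.0149, 0.131]
tool_rot: [-90.0, -0.0, 13.1]
force: [0.7, 0.1, 0.4]
opening: 0.0239
```

Request:
{"api": "send_rows", "payload": {"plan": [1, 0, 0, -0.2, 0, 0, 0, 1, 0, 0, -0.2, 0, 0, 0]}}

```text
time: 11.9
tcp_pos: [0.5279, -0.0149, 0.1289]
tool_rot: [-90.0, -0.0, 13.1]
force: [0.1, -0.4, 2.0]
opening: 0.0239
```

Request:
{"api": "send_rows", "payload": {"plan": [1, 0, 0, 0, 0, 0, 0]}}

```text
time: 12.02
tcp_pos: [0.5279, -0.0149, 0.129]
tool_rot: [-90.0, -0.0, 13.1]
force: [-0.2, -0.1, 3.0]
opening: 0.024
```

The bottom has been felt: force rises from a -1.4 N baseline starting around TCP z≈0.133. I'll press in steps and average readings.

Request:
{"api": "send_rows", "payload": {"plan": [1, 0, 0, -0.1, 0, 0, 0, 1, 0, 0, -0.2, 0, 0, 0, 1, 0, 0, -0.2, 0, 0, 0]}}

```text
time: 12.4
tcp_pos: [0.5279, -0.0149, 0.1269]
tool_rot: [-90.0, -0.0, 13.1]
force: [0.2, -0.1, 3.4]
opening: 0.024
```

```bash
cat > avg.py <<'E'
from h import *
F=[];Z=[]
for i in range(10):
    bot.grab_frame('side'); s=bot.observe();F.append(s['force']);Z.append(s['tcp_pos'][2])
print(s['time'],np.mean(F,0),np.std(F,0)/3.2,np.mean(Z),s['tool_rot'],s['moment'])
E
python3 avg.py
```

```text
12.9 [0.11853772 0.11215604 3.29229549] [0.13947801 0.19691259 0.12086921] 0.1269105407013582 [-9.00027217e+01 -1.17899663e-02  1.31320276e+01] [-0.00675904 -0.07754247  0.06263525]
```

Request:
{"api": "send_rows", "payload": {"plan": [1, 0, 0, -0.1, 0, 0, 0, 1, 0, 0, -0.16, 0, 0, 0, 1, 0, 0, -0.16, 0, 0, 0, 1, 0, 0, -0.16, 0, 0, 0]}}

```text
time: 13.4
tcp_pos: [0.5278, -0.0149, 0.1253]
tool_rot: [-90.0, -0.0, 13.1]
force: [0.7, -0.1, 3.6]
opening: 0.0238
```

```bash
python3 avg.py; python3 - <<'E'
from h import *
p,d,c,f=grab('side','s6.png');R=np.array(c['R']);t=np.array(c['t'])
for z in (.09,.1,.102,.11,.188,.19,.192):
    q=R@[.5265,-.0146,z]+t;print(z,c['cx']+f*q[0]/q[2],c['cy']+f*q[1]/q[2])
a=cv2.resize(cv2.imread('pics/s6.png')[150:240,310:400],None,fx=6,fy=6,interpolation=cv2.INTER_NEAREST)
cv2.imwrite('pics/z6.png',a)
E
```

```text
13.9 [0.00634795 0.24874989 4.31748869] [0.13612768 0.12390027 0.15999637] 0.1252407444857752 [-9.00020558e+01 -6.34857841e-03  1.31381329e+01] [-0.01601767 -0.12972648  0.01273493]
0.09 341.41446315629577 220.64857263070348
0.1 341.4472712131608 217.5453612275747
0.102 341.45385578238546 216.92254743562276
0.11 341.480271032751 214.42401158852988
0.188 341.7444438105247 189.43673545217175
0.19 341.7513796306574 188.7806979363122
0.192 341.7583237578218 188.12387468432797
```

View pics/z6.png

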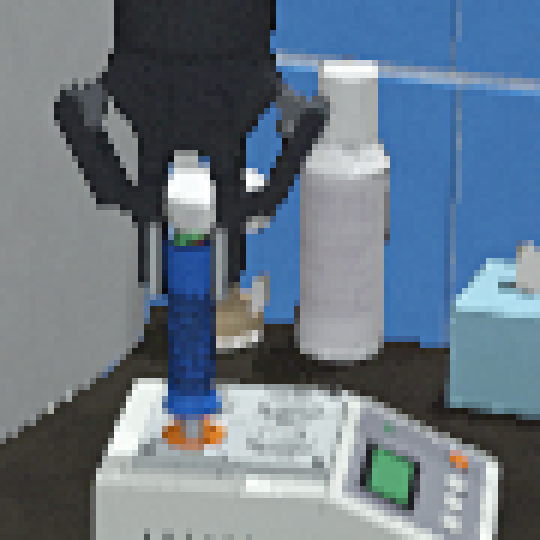

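The handle is upright over the sleeve, with the head top at (341,190). That gives z≈0.188, as expected, so there was no slip. Net push is 5.7 N, matching half-way. Handing in.

```bash
python3 -c "
from workcell import bot
print(bot.hand_in())"
```

```text
the job is handed in; nothing more can be done
None
```

I took the probe from its stand, lowered it into the orange sleeve until the tip touched bottom, and pressed until the spring was about half in. I handed the job in at about 14 s, still holding the probe at 80 N.

**Last checks**
- **Bottom:** I felt it at TCP z ≈ 0.133, which puts it about 58 mm below the rim.
- **Spring:** the arm went 8 mm past contact. The averaged push is 4.3 N, or 5.7 N after removing the −1.4 N free-hanging reading, which matches about 8 mm of stem travel. The force rose about 0.62 N per mm over the last step, as expected for this spring.
- **Probe:** the final side view shows it upright over the sleeve, with its head at the expected height, so it did not slip.

**What disagreed**
- **Finger height:** in the side camera the fingertips sit about 36 mm higher than the reported TCP. They look as if they hold the probe near its head, while the reported opening of 24 mm matches the grip. I kept the hold because it stayed firm.
- **Tilt:** after lifting, the probe leaned about 1°, with the tip 2–3 mm off. I corrected the sideways shift but not the tilt itself.

I touched nothing else on the bench as far as I know, but I did not re-photograph all of it at the end.

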